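Set the adjuster ring on a steering gear

TASK

Screw the orange adjuster ring clockwise down its stud until it seats and you feel the resistance rise, then back it off a quarter turn and let go. Do not disturb the other things on the bench.

Things in the scene. Friction and masses are not known exactly. Their poses are not given: they have to be found in the camera images.
- collar_mid (a point): centre of the orange knurled threaded ring, 60 mm in diameter, 34 mm high, level on an upright stud; the point is on its axis, 17 mm above its underside. z is up; x turns with the ring and points away from the white stripe on its top and side. Grip it anywhere around its side from above. It is already started on the right-hand thread (6 mm lower per turn) and turns easily, about 0.1 to 0.2 N m
- collar (a joint): turn of the ring in rad, growing as it is screwed down, clockwise seen from above; it starts between 4.5 and 8. At 12.57 its underside meets the washer on the boss (centre then 192 mm above the bench): a firm stop, the resistance rises at once, the ring turns no further and the fingers slip on it if turned on. It stays where it is left. A quarter turn back from the seat is about 11.0
- stud_tip (a point): tip of the upright steel stud, 24 mm thick, 224 mm above the bench; it stands 15 mm above the ring's top when the ring is seated. Below the ring is a boss 43 mm in diameter that stands 27 mm above the top of the housing tube
- vice: blue bench vice, bolted down, holding an aluminium steering-gear housing: a 49 mm tube lying level along the y axis, centre 120 mm above the bench, from y = -205 to +305 mm with rod end and rubber boot. Origin: on the bench under the stud's axis, z up. The jaws are centred 115 mm along +y and reach 136 mm up; the vice reaches from x = -185 to +148 mm
- spray_can: bystander: upright green and metal spray can, 66 mm in diameter, 190 mm tall, origin at the centre of its underside
- wrench: bystander: steel wrench 200 mm long lying on the bench
- drip_tray: bystander: empty open blue plastic tray, 160 x 120 x 50 mm, origin at the centre of its underside

How it is judged:
By the outcome, as a careful person would: the job done as asked, in the order asked, and still so for the second after the job is handed in, with the robot touching nothing.
It also fails if it takes over 72 s, if anything falls off the work surface, if the arm or the gripper's body presses on something with over 40 N, if the wrist force passes 120 N, or if a joint passes its speed limit or range.

ROBOT

A 7-joint arm with a two-finger parallel gripper is mounted at the origin on the work surface. World frame = base frame: x ahead of the robot, y to its left, z up, the work surface at z = 0. Lengths are in m, angles in rad, forces in N, time in s.
With the tool pointing down it reaches from about 0.425 to 0.95 m from the base axis. Payload 16.7 kg.
Tool frame: the origin (TCP) lies at the very end of the fingers, on their centre line; the grasp point (between the pads) lies 19 mm behind it (arm.tcp_to_grasp is the distance from the TCP to the grasp point, in m); z points along the fingers, y is the line along which they close (so a half turn about z gives the same grasp; the last joint's range is limited). The gripper opens to 94 mm and grips with 3 to 60 N. Pads are 16 mm wide; open, the fingers measure 119 mm over their backs; the gripper's body (75 mm by 177 mm) begins 78 mm behind the grasp point.
Start: joints at [0.976, 0.426, 0.074, 1.606, -0.034, 1.111, -0.067], TCP at [0.291, -0.609, 0.205] pointing down, gripper open.
Joint ranges: [-2.85, 2.85], [-0.5, 2.14], [-1.23, 1.37], [0.21, 2.46], [-1.02, 4.16], [0.16, 2.05], [-2.73, 2.73]. Speed limits (rad/s): [1.89, 1.89, 2.39, 2.39, 3.01, 3.01, 3.01].

INTERFACE

Orientations are given as a rotation vector (axis times angle).
In Python, from plant import arm gives the robot as it stands. The module is installed in compiled form; this text tells all that it offers.
- The arm moves only by the shell command python3 -m handwheel 'ROWS' [FORCE]. ROWS is a JSON object of lists of equal length, an entry for each row: "fingers": the closure, from 0 (fully open) to 1 (shut); "slide": the shift along the tool's x, y, z in mm, a list of three; "turn": the turn, a rotation vector about the tool's x, y, z in degrees, a list of three. A call has 1 to 12 rows; each row shifts and turns the commanded pose from where the row before left it, along the tool's axes as they then stand; what a row does not reach is not made up. A row lasts 1/8 s, in which the tool goes at most 62.5 mm and 10.7 degrees, less where a joint would pass 70% of its speed; a pose out of reach is approached as far as the arm can. A call with a gripper value outside its range is refused whole. The fingers move at their own pace and stop on an object; FORCE is the grip in N (left out, the last holds). Time passes only in rows, so rows that do not move let the fingers close. It gives the time, the measured TCP pose, the force, the opening and the grip force at its end, in the units of the state.
- arm.state(): the state, without advancing time (a new reading comes with each control period).
- arm.read_camera(name): name is "side" or "top" or "wrist"; returns the picture (420x560x3 uint8, blue, green, red); there is no depth.
- arm.camera_model(name): a dict with "K" (3x3 intrinsics, pixels), "T" (4x4, takes a point from camera to world coordinates); the wrist camera has in their place "T_tool_cam" (4x4, takes a point from camera to tool coordinates, whose origin is the TCP and whose axes are the flange's). Camera axes: x right, y down, z forward; pixel columns grow to the right and rows downward; lengths in m; the calibration is good to about 2 mm. A picture is of the moment at which its call begins: read the wrist's pose just before it. camera_model takes no time and is no camera call.
- arm.sign_off(): hands the job in; it is judged then, once.
The state is a dict: "clock": time; "joint_pos": joint angles; "qvel": joint speeds; "joint_efforts": joint torques, N m; "ee_pos": TCP position; "tcp_rot": TCP orientation; "wrist_force": force on the tool from outside, world axes, zero at the start; "ft_torque": the same for the moment, N m; "opening": finger opening in m; "gripper_force": force on a finger pad.
Only numpy, scipy, OpenCV 4.12 (cv2) and the standard library are available. Lean on these libraries where they do the work, as an engineer would, in place of code of your own. Each camera call takes 0.05 s, during which the arm holds its last target. There are 200 camera calls.

## Working session

There is one attempt and no reset: what is moved stays moved. The work goes in short steps, Python scripts to look and compute and a shell command to move; the robot and the scene stay as the last step left them, time stands still between calls to the robot, and variables do not carry over. Pictures are saved under pics/ and viewed, at most 10 in all, crops included, and the job is handed in when it is done.

```bash
mkdir -p pics; python3 - <<'E'
from plant import arm
import cv2,numpy as np
s=arm.state();print({k:np.round(v,3).tolist() for k,v in s.items()})
ims=[]
for n in("side","top","wrist"):
    i=arm.read_camera(n);cv2.imwrite(f"pics/{n}0.png",i);ims.append(i)
    m=arm.camera_model(n);print(n,{k:np.round(v,3).tolist() for k,v in m.items()})
E
```

```text
{'clock': 0.0, 'joint_pos': [0.976, 0.427, 0.074, 1.607, -0.034, 1.111, -0.067], 'qvel': [0.001, 0.0, 0.001, 0.0, 0.001, 0.002, -0.003], 'joint_efforts': [0.001, -93.582, 3.667, -45.418, -0.049, 0.02, 0.0], 'ee_pos': [0.291, -0.609, 0.205], 'tcp_rot': [-3.063, -0.694, 0.001], 'wrist_force': [-1.319, -0.332, 0.546], 'ft_torque': [0.001, -0.062, -0.033], 'gripper_force': 0.0, 'opening': 0.094}
side {'K': [[388.63, 0.0, 280.486], [0.0, 388.63, 213.291], [0.0, 0.0, 1.0]], 'T': [[-0.509, 0.648, -0.567, 1.102], [0.861, 0.378, -0.34, 0.369], [-0.006, -0.661, -0.75, 0.889], [0.0, 0.0, 0.0, 1.0]]}
top {'K': [[408.11, 0.0, 286.08], [0.0, 408.11, 207.075], [0.0, 0.0, 1.0]], 'T': [[-0.019, -0.993, 0.118, 0.433], [-1.0, 0.019, -0.007, 0.038], [0.005, -0.118, -0.993, 1.143], [0.0, 0.0, 0.0, 1.0]]}
wrist {'K': [[324.882, 0.0, 275.586], [0.0, 324.882, 211.188], [0.0, 0.0, 1.0]], 'T_tool_cam': [[-0.001, -0.959, -0.283, 0.082], [1.0, -0.0, -0.0, -0.0], [0.0, -0.283, 0.959, -0.179], [0.0, 0.0, 0.0, 1.0]]}
```

View pics/side0.png

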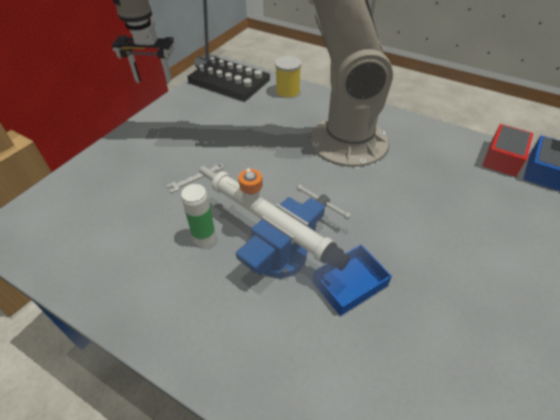

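View pics/top0.png

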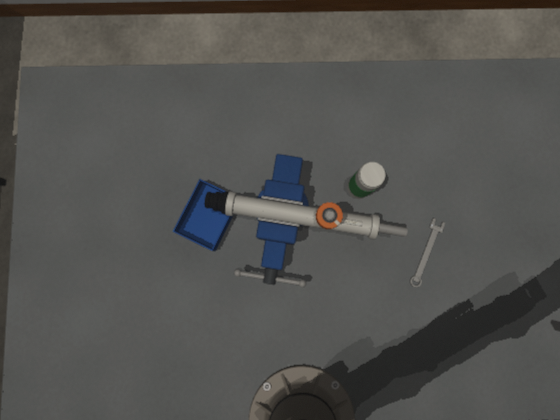

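The side view shows the ring near (250,181). In the top view it is at (329,215), with the white stripe to its lower right. The spray can is at (371,176), about 130 mm from the ring. Next I triangulate.

```bash
cat > h.py <<'E'
import cv2,numpy as np
from plant import arm
from scipy.spatial.transform import Rotation as R
def model(n,s=None):
    m=arm.camera_model(n);K=np.array(m["K"])
    if n!="wrist": return K,np.array(m["T"])
    T=np.eye(4);T[:3,:3]=R.from_rotvec(s["tcp_rot"]).as_matrix();T[:3,3]=s["ee_pos"]
    return K,T@np.array(m["T_tool_cam"])
def ray(n,px,s=None):
    K,T=model(n,s);d=T[:3,:3]@np.linalg.inv(K)@[px[0],px[1],1.];return T[:3,3],d
def plane(n,px,z,s=None):
    o,d=ray(n,px,s);return o+d*(z-o[2])/d[2]
def tri(a,b):
    A=[];c=[]
    for o,d in(a,b):
        d=d/np.linalg.norm(d);P=np.eye(3)-np.outer(d,d);A.append(P);c.append(P@o)
    return np.linalg.lstsq(np.vstack(A),np.hstack(c),rcond=None)[0]
def orange(im):
    h=cv2.cvtColor(im,cv2.COLOR_BGR2HSV);m=cv2.inRange(h,(3,140,80),(16,255,255))
    n,l,st,ce=cv2.connectedComponentsWithStats(m);k=1+np.argmax(st[1:,4]);m=(l==k).astype(np.uint8)
    return m,cv2.convexHull(np.vstack(cv2.findContours(m,0,2)[0])),st[k]
E
python3 - <<'E'
from h import *
c={}
for n in("side","top"):
    im=cv2.imread(f"pics/{n}0.png");m,h,st=orange(im);M=cv2.moments(h);c[n]=(M["m10"]/M["m00"],M["m01"]/M["m00"]);print(n,c[n],st)
print(tri(ray("side",c["side"]),ray("top",c["top"])))
print("on .2",[plane(n,c[n],.2) for n in c])
print("can",plane("top",(372,175),.19),"tray",plane("top",(206,214),.03))
print("tube ends",plane("top",(232,204),.12),plane("top",(376,226),.12))
t=cv2.imread("pics/top0.png")[185:245,295:365];s=cv2.imread("pics/side0.png")[150:210,215:285]
cv2.imwrite("pics/c0.png",np.hstack([cv2.resize(x,None,fx=5.5,fy=5.5,interpolation=2) for x in(t,s)]))
print(R.from_rotvec(arm.state()["tcp_rot"]).as_matrix().round(3))
E
```

```text
side (250.16624685138538, 180.59445843828715) [239 170  23  23 303]
top (328.79692011549565, 215.1944177093359) [316 203  27  26 343]
[ 0.52383729 -0.06763406  0.19908927]
on .2 [array([ 0.52438827, -0.06649775,  0.2       ]), array([ 0.5240403 , -0.06804855,  0.2       ])]
can [ 0.61899194 -0.1749114   0.19      ] tray [0.55002801 0.24922798 0.03      ]
tube ends [0.56473644 0.16662263 0.12      ] [ 0.50223033 -0.19482825  0.12      ]
[[ 0.902  0.431 -0.   ]
 [ 0.431 -0.902  0.001]
 [-0.    -0.001 -1.   ]]
```

View pics/c0.png

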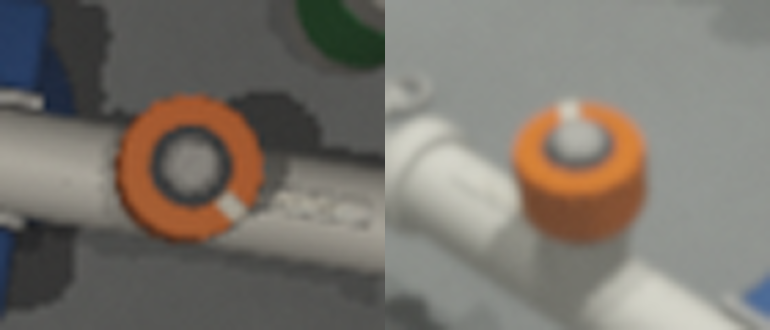

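The crops show the ring centred at about (329,215) in the top view, with the stripe pointing toward world (-x,-y). In the side view the stripe is on the far side of the ring. The ring centre is about (0.524,-0.068,0.198). From the height and the stripe, the joint is at about 5.3 rad. The can is 144 mm away. I'll raise the tool and move over.

```bash
python3 -m handwheel '{"fingers":[0,0,0,0],"slide":[[0,0,-32],[0,0,-32],[0,0,-32],[0,0,-32]],"turn":[[0,0,0],[0,0,0],[0,0,0],[0,0,0]]}' 
python3 -m handwheel '{"fingers":[0,0,0,0,0,0,0,0,0,0,0,0],"slide":[[37,-32.3,0],[37,-32.3,0],[37,-32.3,0],[37,-32.3,0],[37,-32.3,0],[37,-32.3,0],[37,-32.3,0],[37,-32.3,0],[37,-32.3,0],[37,-32.3,0],[37,-32.3,0],[37,-32.3,0]],"turn":[[0,0,0],[0,0,0],[0,0,0],[0,0,0],[0,0,0],[0,0,0],[0,0,0],[0,0,0],[0,0,0],[0,0,0],[0,0,0],[0,0,0]]}'
python3 -c "
from h import *
print(np.round(arm.state()['joint_pos'],3))"
```

```text
clock: 0.65
ee_pos: [0.2909, -0.6088, 0.3342]
tcp_rot: [-3.063, -0.694, 0.0]
wrist_force: [1.0, -0.0, 0.8]
opening: 0.094
gripper_force: 0.0
clock: 2.15
ee_pos: [0.5248, -0.0664, 0.3335]
tcp_rot: [3.064, 0.694, 0.0]
wrist_force: [0.4, -0.9, -0.4]
opening: 0.0941
gripper_force: 0.0
[ 0.317  0.111 -0.341  1.743  0.039  1.294 -1.158]
```

```bash
python3 - <<'E'
from h import *
s=arm.state();im=arm.read_camera("wrist");cv2.imwrite("pics/w1.png",im)
m,h,st=orange(im);print(st)
t=arm.read_camera("top");cv2.imwrite("pics/t1.png",t)
(cx,cy),ax,an=cv2.fitEllipse(h);print(cx,cy,ax)
for z in(.215,.198):print(plane("wrist",(cx,cy),z,s))
E
```

```text
[ 245  173   63   64 1960]
275.9106140136719 204.85174560546875 (61.69182586669922, 63.94142150878906)
[ 0.52546259 -0.06593457  0.215     ]
[ 0.52126655 -0.0679537   0.198     ]
```

View pics/w1.png

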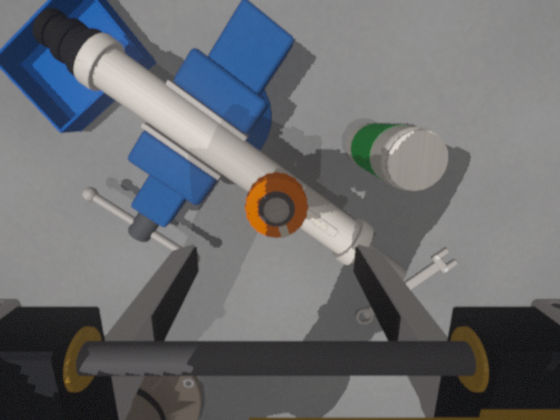

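```bash
python3 -m handwheel '{"fingers":[0,0,0,0],"slide":[[0,0,0],[0,0,0],[0,0,0],[0,0,0]],"turn":[[0,0,-10],[0,0,-10],[0,0,-10],[0,0,-10]]}' 
python3 -c "
from h import *
print(np.round(arm.state()['joint_pos'],3))"
```

```text
clock: 2.75
ee_pos: [0.5242, -0.0685, 0.3333]
tcp_rot: [-2.637, -1.707, 0.001]
wrist_force: [0.7, 0.4, -0.1]
opening: 0.0941
gripper_force: 0.0
[ 0.361  0.114 -0.385  1.742  0.044  1.295 -0.456]
```

The wrist picture shows the ring at (276,205), directly ahead of the fingers, with the stripe at (283,230). Clockwise turning lowers joint 7, so I wind it up near its upper limit before descending.

```bash
python3 -m handwheel '{"fingers":[0,0,0,0,0,0,0,0],"slide":[[0,0,0],[0,0,0],[0,0,0],[0,0,0],[0,0,0],[0,0,0],[0,0,0],[0,0,0]],"turn":[[0,0,-10],[0,0,-10],[0,0,-10],[0,0,-10],[0,0,-10],[0,0,-10],[0,0,-10],[0,0,-10]]}' 
python3 -m handwheel '{"fingers":[0,0,0,0,0,0,0,0,0],"slide":[[0,0,0],[0,0,0],[0,0,0],[0,0,0],[0,0,0],[0,0,0],[0,0,0],[0,0,0],[0,0,0]],"turn":[[0,0,-10],[0,0,-10],[0,0,-10],[0,0,-10],[0,0,-10],[0,0,-10],[0,0,-10],[0,0,-10],[0,0,0]]}' 
python3 - <<'E'
from h import *
s=arm.state();print(np.round(s['joint_pos'],3))
im=arm.read_camera("wrist");m,h,st=orange(im)
(cx,cy),ax,an=cv2.fitEllipse(h);print(st,cx,cy,ax)
for z in(.215,.198):
  p=plane("wrist",(cx,cy),z,s);print(p)
M=R.from_rotvec(s['tcp_rot']).as_matrix();print(M.round(3));print("tool delta mm",M.T@(np.array([.524,-.067,.179])-s['ee_pos'])*1000)
E
```

```text
clock: 3.75
ee_pos: [0.5242, -0.0685, 0.3333]
tcp_rot: [-0.923, -3.003, 0.0]
wrist_force: [0.4, -0.5, 0.0]
opening: 0.0942
gripper_force: 0.0
clock: 4.88
ee_pos: [0.5243, -0.0684, 0.3334]
tcp_rot: [1.214, -2.897, -0.0]
wrist_force: [0.0, -0.5, -1.0]
opening: 0.0937
gripper_force: 0.0
[ 0.545  0.133 -0.591  1.732  0.077  1.3    2.302]
[ 246  171   63   65 1821] 277.06982421875 202.49612426757812 (62.13240051269531, 65.28215789794922)
[ 0.52002327 -0.06998056  0.215     ]
[ 0.52313404 -0.06670087  0.198     ]
[[-0.701 -0.713 -0.   ]
 [-0.713  0.701 -0.   ]
 [ 0.     0.    -1.   ]]
tool delta mm [ -0.8618505    1.16940489 154.36187576]
```

```bash
python3 -m handwheel '{"fingers":[0,0,0,0,0,0,0,0],"slide":[[0,1.3,25],[0,0,25],[0,0,25],[0,0,25],[0,0,20],[0,0,18],[0,0,16],[0,0,0]],"turn":[[0,0,0],[0,0,0],[0,0,0],[0,0,0],[0,0,0],[0,0,0],[0,0,0],[0,0,0]]}' 
python3 -m handwheel '{"fingers":[0.6,0.6,0.6,0.6,0.6,0.6],"slide":[[0,0,0],[0,0,0],[0,0,0],[0,0,0],[0,0,0],[0,0,0]],"turn":[[0,0,0],[0,0,0],[0,0,0],[0,0,0],[0,0,0],[0,0,0]]}' 25
python3 -c "
from h import *
s=arm.state();print(np.round(s['joint_pos'],3),s['ft_torque'])"
```

```text
clock: 5.92
ee_pos: [0.5231, -0.0669, 0.1785]
tcp_rot: [1.214, -2.896, -0.002]
wrist_force: [-0.9, 0.3, 1.0]
opening: 0.094
gripper_force: 0.0
clock: 6.68
ee_pos: [0.5237, -0.067, 0.1797]
tcp_rot: [-1.216, 2.897, -0.0]
wrist_force: [-1.2, -0.2, 5.3]
opening: 0.0597
gripper_force: 25.0
[ 0.508  0.264 -0.584  1.933  0.172  0.994  2.211] [-0.01249102  0.10490085 -0.02995368]
```

```bash
python3 -m handwheel '{"fingers":[0.6,0.6,0.6,0.6,0.6,0.6],"slide":[[0,0,0.17],[0,0,0.17],[0,0,0.17],[0,0,0.17],[0,0,0.17],[0,0,0.17]],"turn":[[0,0,10],[0,0,10],[0,0,10],[0,0,10],[0,0,10],[0,0,10]]}'
python3 - <<'E'
from h import *
s=arm.state();print(np.round(s['joint_pos'],3),s['ft_torque'])
cv2.imwrite("pics/c2.png",np.hstack([cv2.resize(arm.read_camera(n)[a:a+60,b:b+70],None,fx=5.5,fy=5.5) for n,a,b in(("top",185,295),("side",150,215))]))
E
```

```text
clock: 7.42
ee_pos: [0.524, -0.068, 0.1787]
tcp_rot: [0.405, 3.114, -0.002]
wrist_force: [1.1, -6.4, 2.5]
opening: 0.0597
gripper_force: 25.0
[ 0.369  0.243 -0.418  1.941  0.119  0.98   1.207] [-1.39801866 -0.39776946  0.11924855]
```

```bash
python3 -m handwheel '{"fingers":[0.6,0.6,0.6,0.6,0.6,0.6,0.6,0.6,0.6,0.6],"slide":[[0,0,0.17],[0,0,0.17],[0,0,0.17],[0,0,0.17],[0,0,0.17],[0,0,0.17],[0,0,0.17],[0,0,0.17],[0,0,0.17],[0,0,0.17]],"turn":[[0,0,10],[0,0,10],[0,0,10],[0,0,10],[0,0,10],[0,0,10],[0,0,10],[0,0,10],[0,0,10],[0,0,10]]}'
python3 -c "
from h import *
s=arm.state();print(np.round(s['joint_pos'],3),s['ft_torque'])"
```

```text
clock: 8.78
ee_pos: [0.5226, -0.0687, 0.177]
tcp_rot: [2.647, 1.691, -0.004]
wrist_force: [-9.8, -9.5, 12.3]
opening: 0.0595
gripper_force: 25.0
[ 0.155  0.224 -0.169  1.956  0.048  0.967 -0.472] [-1.98100559  2.10987875  0.07191904]
```

View pics/c2.png

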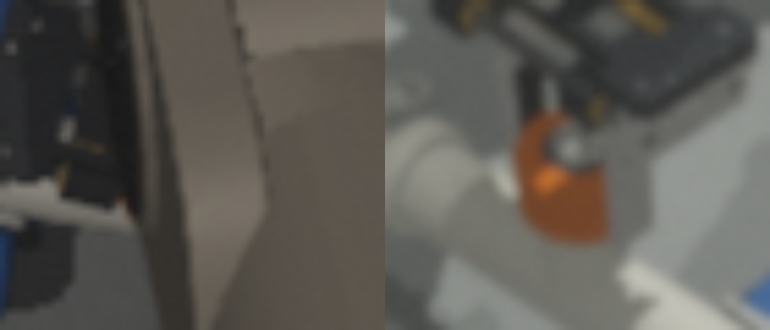

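```bash
python3 -m handwheel '{"fingers":[0.6,0.6,0.6,0.6,0.6,0.6,0.6,0.6,0.6,0.6,0.6],"slide":[[-1,-0.4,0],[0,0,0],[0,0,0.1],[0,0,0.17],[0,0,0.17],[0,0,0.17],[0,0,0.17],[0,0,0.17],[0,0,0.17],[0,0,0.17],[0,0,0]],"turn":[[0,0,10],[0,0,10],[0,0,10],[0,0,10],[0,0,10],[0,0,10],[0,0,10],[0,0,10],[0,0,10],[0,0,10],[0,0,0]]}'
python3 -c "
from h import *
s=arm.state();print(np.round(s['joint_pos'],3),s['ft_torque'])"
python3 -m handwheel '{"fingers":[0,0,0,0],"slide":[[0,0,0],[0,0,0],[0,0,0],[0,0,0]],"turn":[[0,0,0],[0,0,0],[0,0,0],[0,0,0]]}'
python3 - <<'E'
from h import *
s=arm.state();im=arm.read_camera("wrist");print(orange(im)[2])
cv2.imwrite("pics/w3.png",im)
E
```

```text
clock: 10.15
ee_pos: [0.5221, -0.0672, 0.1754]
tcp_rot: [2.999, -0.935, -0.002]
wrist_force: [-5.9, 1.2, 6.2]
opening: 0.0595
gripper_force: 25.0
[-0.052  0.217  0.067  1.971 -0.018  0.956 -2.151] [ 0.60309149  1.20964392 -0.06159369]
clock: 10.65
ee_pos: [0.5228, -0.0677, 0.1755]
tcp_rot: [-3.001, 0.931, 0.0]
wrist_force: [0.5, 0.1, -0.1]
opening: 0.0929
gripper_force: 0.0
[ 216  215  120  125 5369]
```

View pics/w3.png

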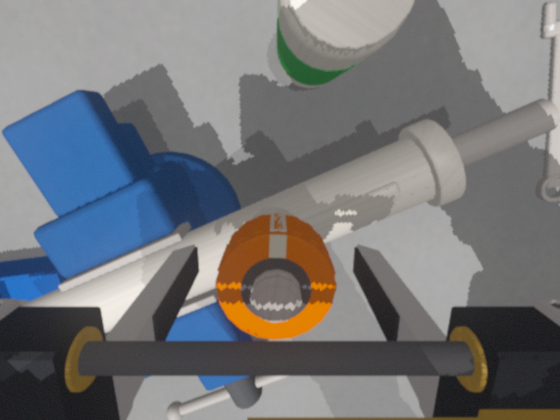

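The wrist picture shows the stripe at (278,230), pointing along tool +x at yaw -35°. That matches the full 260° with no slip, so about 155° remains. I rewind 210° with the fingers open and grip again.

```bash
python3 -m handwheel '{"fingers":[0,0,0,0,0,0,0,0,0,0,0],"slide":[[0,0,0],[0,0,0],[0,0,0],[0,0,0],[0,0,0],[0,0,0],[0,0,0],[0,0,0],[0,0,0],[0,0,0],[0,0,0]],"turn":[[0,0,-10],[0,0,-10],[0,0,-10],[0,0,-10],[0,0,-10],[0,0,-10],[0,0,-10],[0,0,-10],[0,0,-10],[0,0,-10],[0,0,-10]]}'
python3 -m handwheel '{"fingers":[0,0,0,0,0,0,0,0,0,0,0],"slide":[[0,0,0],[0,0,0],[0,0,0],[0,0,0],[0,0,0],[0,0,0],[0,0,0],[0,0,0],[0,0,0],[0,0,0],[0,0,0]],"turn":[[0,0,-10],[0,0,-10],[0,0,-10],[0,0,-10],[0,0,-10],[0,0,-10],[0,0,-10],[0,0,-10],[0,0,-10],[0,0,-10],[0,0,0]]}'
python3 -m handwheel '{"fingers":[0.6,0.6,0.6,0.6,0.6,0.6],"slide":[[0,0,0],[0,0,0],[0,0,0],[0,0,0],[0,0,0],[0,0,0]],"turn":[[0,0,0],[0,0,0],[0,0,0],[0,0,0],[0,0,0],[0,0,0]]}' 25
python3 -c "
from h import *
s=arm.state();print(np.round(s['joint_pos'],3),s['ft_torque'])"
```

```text
clock: 12.08
ee_pos: [0.5228, -0.0677, 0.1755]
tcp_rot: [-2.478, -1.931, -0.0]
wrist_force: [0.2, 0.2, 0.1]
opening: 0.0943
gripper_force: 0.0
clock: 13.45
ee_pos: [0.5228, -0.0678, 0.1754]
tcp_rot: [-0.124, -3.139, -0.0]
wrist_force: [0.4, 1.1, 0.4]
opening: 0.0941
gripper_force: 0.0
clock: 14.2
ee_pos: [0.5228, -0.0678, 0.1755]
tcp_rot: [0.123, 3.139, -0.0]
wrist_force: [-0.7, -2.3, 1.4]
opening: 0.0594
gripper_force: 25.0
[ 0.393  0.249 -0.446  1.945  0.129  0.976  1.379] [-0.10997224 -0.04792752 -0.04724061]
```

Next I turn 130° at the normal pace, then continue slowly and watch the torque.

```bash
python3 -m handwheel '{"fingers":[0.6,0.6,0.6,0.6,0.6,0.6,0.6,0.6,0.6,0.6,0.6,0.6],"slide":[[0,0,0.17],[0,0,0.17],[0,0,0.17],[0,0,0.17],[0,0,0.17],[0,0,0.17],[0,0,0.17],[0,0,0.17],[0,0,0.17],[0,0,0.17],[0,0,0.17],[0,0,0.17]],"turn":[[0,0,10],[0,0,10],[0,0,10],[0,0,10],[0,0,10],[0,0,10],[0,0,10],[0,0,10],[0,0,10],[0,0,10],[0,0,10],[0,0,10]]}'
python3 -c "
from h import *
s=arm.state();print(np.round(s['joint_pos'],3),s['ft_torque'])"
python3 -m handwheel '{"fingers":[0.6,0.6,0.6,0.6],"slide":[[0,0,0.08],[0,0,0.08],[0,0,0.08],[0,0,0.08]],"turn":[[0,0,5],[0,0,5],[0,0,5],[0,0,5]]}'
python3 -c "
from h import *
s=arm.state();print(np.round(s['joint_pos'],3),s['ft_torque'])"
python3 -m handwheel '{"fingers":[0.6,0.6],"slide":[[0,0,0.08],[0,0,0.08]],"turn":[[0,0,5],[0,0,5]]}'
python3 -c "
from h import *
s=arm.state();print(np.round(s['joint_pos'],3),s['ft_torque'])"
```

```text
clock: 15.7
ee_pos: [0.5231, -0.0677, 0.1735]
tcp_rot: [2.784, 1.456, 0.001]
wrist_force: [1.2, -0.8, -1.2]
opening: 0.0595
gripper_force: 25.0
[ 0.131  0.226 -0.143  1.962  0.039  0.956 -0.638] [-0.25981372 -0.35032015  0.09241408]
clock: 16.2
ee_pos: [0.5231, -0.0677, 0.1732]
tcp_rot: [2.993, 0.955, 0.001]
wrist_force: [2.4, -0.8, -0.4]
opening: 0.0594
gripper_force: 25.0
[ 0.089  0.224 -0.095  1.964  0.026  0.954 -0.972] [-0.25606649 -0.4507791   0.08568081]
clock: 16.45
ee_pos: [0.5231, -0.0678, 0.173]
tcp_rot: [3.065, 0.69, 0.001]
wrist_force: [1.5, -0.3, -1.1]
opening: 0.0601
gripper_force: 25.0
[ 0.069  0.223 -0.071  1.966  0.019  0.953 -1.14 ] [-0.32693019 -0.37497608  0.06653324]
```

```bash
for k in 1; do :; done
python3 -m handwheel '{"fingers":[0.6,0.6],"slide":[[0,0,0.05],[0,0,0]],"turn":[[0,0,4],[0,0,4]]}'
python3 -c "
from h import *
s=arm.state();print(s['joint_pos'][6],s['ft_torque'])"
python3 -m handwheel '{"fingers":[0.6,0.6],"slide":[[0,0,0],[0,0,0]],"turn":[[0,0,4],[0,0,4]]}'
python3 -c "
from h import *
s=arm.state();print(s['joint_pos'][6],s['ft_torque'])"
```

```text
clock: 16.7
ee_pos: [0.5233, -0.0677, 0.173]
tcp_rot: [3.105, 0.477, 0.001]
wrist_force: [0.0, -2.5, 1.7]
opening: 0.0596
gripper_force: 25.0
-1.2735118587980339 [-0.64722682  0.0356554   0.79315976]
clock: 16.95
ee_pos: [0.5232, -0.0678, 0.1731]
tcp_rot: [3.13, 0.259, 0.001]
wrist_force: [-0.9, -1.4, 2.6]
opening: 0.0592
gripper_force: 25.0
-1.4080735945875278 [-0.5267103   0.10612795  0.78422334]
```

The torque rose from 0.07 to 0.79 N m, so the ring is seated and the fingers are just starting to slip. Now I back off 90° and read the angle.

```bash
python3 -m handwheel '{"fingers":[0.6,0.6,0.6,0.6,0.6,0.6,0.6,0.6,0.6,0.6],"slide":[[0,0,-0.17],[0,0,-0.17],[0,0,-0.17],[0,0,-0.17],[0,0,-0.17],[0,0,-0.17],[0,0,-0.17],[0,0,-0.17],[0,0,-0.17],[0,0,0]],"turn":[[0,0,-10],[0,0,-10],[0,0,-10],[0,0,-10],[0,0,-10],[0,0,-10],[0,0,-10],[0,0,-10],[0,0,-10],[0,0,0]]}'
python3 -c "
from h import *
s=arm.state();r=s['tcp_rot'];print(s['joint_pos'][6],s['ft_torque'],np.degrees(2*np.arctan2(r[1],r[0])))"
```

```text
clock: 18.2
ee_pos: [0.523, -0.0676, 0.1747]
tcp_rot: [2.03, 2.398, 0.001]
wrist_force: [-1.5, 1.6, 4.3]
opening: 0.0595
gripper_force: 25.0
0.10623350118349964 [0.31395504 0.1096532  0.04645514] 99.4916735452733
```

```bash
python3 -m handwheel '{"fingers":[0,0,0,0],"slide":[[0,0,0],[0,0,0],[0,0,0],[0,0,0]],"turn":[[0,0,0],[0,0,0],[0,0,0],[0,0,0]]}'
python3 -m handwheel '{"fingers":[0,0,0,0,0,0,0],"slide":[[0,0,-10],[0,0,-20],[0,0,-30],[0,0,-35],[0,0,-35],[0,0,-20],[0,0,0]],"turn":[[0,0,0],[0,0,0],[0,0,0],[0,0,0],[0,0,0],[0,0,0],[0,0,0]]}'
python3 - <<'E'
from h import *
s=arm.state();im=arm.read_camera("wrist");cv2.imwrite("pics/w4.png",im)
m,h,st=orange(im);print(st)
x,y,w,hh=st[:4];cv2.imwrite("pics/w4c.png",im)
side=arm.read_camera("side");cv2.imwrite("pics/s4.png",side)
E
```

```text
clock: 18.7
ee_pos: [0.5228, -0.0676, 0.1744]
tcp_rot: [-2.03, -2.398, 0.0]
wrist_force: [0.1, 0.2, -0.4]
opening: 0.0932
gripper_force: 0.0
clock: 19.58
ee_pos: [0.5234, -0.0677, 0.3263]
tcp_rot: [2.028, 2.396, 0.003]
wrist_force: [-0.6, 0.2, -1.1]
opening: 0.094
gripper_force: 0.0
[ 244  171   63   65 2048]
```

View pics/w4.png

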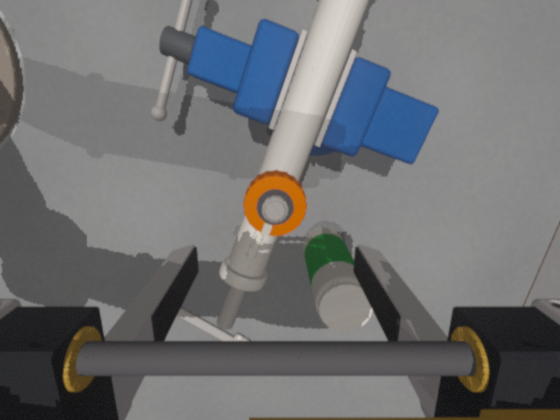

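The stripe is at (266,232) relative to the ring centre at (275,208), which gives yaw of about 260°. That is the seat angle of 170° plus 90°, as wanted. The can, vice and wrench are undisturbed and the gripper is clear of everything.

```bash
python3 -c "
from plant import arm
print(arm.sign_off())"
```

```text
the job is handed in; nothing more can be done
None
```

I screwed the ring down until it seated (torque rose from 0.07 to 0.79 N m), backed it off 90°, let go and moved clear; the job is handed in at about 20 s, and in the last wrist picture the can still stands and nothing looks moved (the tray was out of view).

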